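Change over the retained food samples

TASK

Change over the kitchen's food samples: move yesterday's blue-capped vials out of the sample box into the wooden bench rack and today's red-capped vials out of the rack into the box, each standing fully down in a hole of its own. Then put the clear cover on the box and press it down until it is fully home and level. Leave the timer, the spice jar and the garlic where they are.

Things in the scene. Friction and masses are not known exactly. Their poses are not given: they have to be found in the camera images.
- red0: capped sample vial, RED cap, today's sample, 80 mm tall, upright at the start; stands in a rack hole. Clear flat-bottomed body 24 mm in diameter with a 5 mm chamfered foot; ribbed cap 30 mm in diameter from 55 to 80 mm height, the place to grip. 40 g. Origin: centre of its underside, z up its axis. May be absent.
- red1: capped sample vial, RED cap, today's sample, 80 mm tall, upright at the start; stands in a rack hole. Clear flat-bottomed body 24 mm in diameter with a 5 mm chamfered foot; ribbed cap 30 mm in diameter from 55 to 80 mm height, the place to grip. 40 g. Origin: centre of its underside, z up its axis. May be absent.
- red2: capped sample vial, RED cap, today's sample, 80 mm tall, upright at the start; stands in a rack hole. Clear flat-bottomed body 24 mm in diameter with a 5 mm chamfered foot; ribbed cap 30 mm in diameter from 55 to 80 mm height, the place to grip. 40 g. Origin: centre of its underside, z up its axis. May be absent.
- red3: capped sample vial, RED cap, today's sample, 80 mm tall, upright at the start; stands in a rack hole. Clear flat-bottomed body 24 mm in diameter with a 5 mm chamfered foot; ribbed cap 30 mm in diameter from 55 to 80 mm height, the place to grip. 40 g. Origin: centre of its underside, z up its axis. May be absent.
- blue0: capped sample vial, BLUE cap, yesterday's sample, 80 mm tall, upright at the start; stands in a hole of the sample box. Clear flat-bottomed body 24 mm in diameter with a 5 mm chamfered foot; ribbed cap 30 mm in diameter from 55 to 80 mm height, the place to grip. 40 g. Origin: centre of its underside, z up its axis. May be absent.
- blue1: capped sample vial, BLUE cap, yesterday's sample, 80 mm tall, upright at the start; stands in a hole of the sample box. Clear flat-bottomed body 24 mm in diameter with a 5 mm chamfered foot; ribbed cap 30 mm in diameter from 55 to 80 mm height, the place to grip. 40 g. Origin: centre of its underside, z up its axis. May be absent.
- blue2: capped sample vial, BLUE cap, yesterday's sample, 80 mm tall, upright at the start; stands in a hole of the sample box. Clear flat-bottomed body 24 mm in diameter with a 5 mm chamfered foot; ribbed cap 30 mm in diameter from 55 to 80 mm height, the place to grip. 40 g. Origin: centre of its underside, z up its axis. May be absent.
- rack: bench rack, fixed: pale wooden block 240 x 60 x 41 mm with five holes in a row along its x axis. Origin: centre of its underside on the table, z up.
- rack_hole0 (a point): mouth of one blind hole of the bench rack, at its axis on the top face, 41 mm above the table. Holes are 27 mm in diameter and 35 mm deep (floor 6 mm above the table); holes lie in one row 46 mm apart.
- rack_hole1 (a point): mouth of one blind hole of the bench rack, at its axis on the top face, 41 mm above the table. Holes are 27 mm in diameter and 35 mm deep (floor 6 mm above the table); holes lie in one row 46 mm apart.
- rack_hole2 (a point): mouth of one blind hole of the bench rack, at its axis on the top face, 41 mm above the table. Holes are 27 mm in diameter and 35 mm deep (floor 6 mm above the table); holes lie in one row 46 mm apart.
- rack_hole3 (a point): mouth of one blind hole of the bench rack, at its axis on the top face, 41 mm above the table. Holes are 27 mm in diameter and 35 mm deep (floor 6 mm above the table); holes lie in one row 46 mm apart.
- rack_hole4 (a point): mouth of one blind hole of the bench rack, at its axis on the top face, 41 mm above the table. Holes are 27 mm in diameter and 35 mm deep (floor 6 mm above the table); holes lie in one row 46 mm apart.
- box: fixed sample box base: white block 204x70x41 mm, four holes along its x axis, in a blue flange 230x96 mm; the cover's edge comes home on the flange's top, 8 mm above the table. Sprung black pads (two a long side, 10 to 30 mm up) bulge 4.5 mm: a cover laid on loosely stops 9 to 17 mm too high; a straight push of about 8 N (6 to 12) sends it home, where it stays. Origin: centre of underside, z up.
- box_hole0 (a point): mouth of one blind hole of the sample box, at its axis on the top face, 41 mm above the table. Holes are 27 mm in diameter and 35 mm deep (floor 6 mm above the table); holes lie in one row 46 mm apart.
- box_hole1 (a point): mouth of one blind hole of the sample box, at its axis on the top face, 41 mm above the table. Holes are 27 mm in diameter and 35 mm deep (floor 6 mm above the table); holes lie in one row 46 mm apart.
- box_hole2 (a point): mouth of one blind hole of the sample box, at its axis on the top face, 41 mm above the table. Holes are 27 mm in diameter and 35 mm deep (floor 6 mm above the table); holes lie in one row 46 mm apart.
- box_hole3 (a point): mouth of one blind hole of the sample box, at its axis on the top face, 41 mm above the table. Holes are 27 mm in diameter and 35 mm deep (floor 6 mm above the table); holes lie in one row 46 mm apart.
- lid: loose clear cover of the sample box, at first standing on the table, open edge down: outside 216x82 mm, 85 mm high; inside 210x76 mm, 82 mm deep; blue band at the lower edge. Black handle bar on top, 70x14 mm, 32 mm high, along its long (x) axis. About 280 g. Fits either way round. Origin: centre of the open lower edge, z up. Home, it clears the vials by 4 mm.
- lid_grip (a point): centre of the top of the cover's handle bar, 117 mm above the cover's lower edge
- timer: red and white kitchen timer, 62 mm in diameter, 54 mm high, loose bystander, to be left alone. Origin: centre of its underside.
- spice_pot: spice jar 47 mm in diameter, 98 mm high, loose bystander, to be left alone. Origin: centre of its underside.
- garlic: garlic bulb, about 56 mm, loose bystander, to be left alone. Origin: centre of its underside.
Things that resemble listed ones, but are neither listed nor needed, are in the scene too. Leave any turquoise look-alike of the blue2 alone.

How it is judged:
By the outcome, as a careful person would: the job done as asked, in the order asked, and still so for the second after the job is handed in, with the robot touching nothing.
Of red0, red1, red2, red3 only 3 to 4 are there at a start; the rules pass over those that are not, and their reading is None.
Of blue0, blue1, blue2 only 2 to 3 are there at a start; the rules pass over those that are not, and their reading is None.
At some moment in a run one of lid may be knocked a few centimetres aside while the robot is not near it.
It also fails if it takes over 210 s, if anything falls off the work surface, if the arm or the gripper's body presses on something with over 40 N, if the wrist force passes 120 N, or if a joint passes its speed limit or range.

ROBOT

A 6-joint arm with a two-finger parallel gripper is mounted at the origin on a cart in front of the work surface, level with it; the furniture and walls round the work are solid. World frame = base frame: x ahead of the robot, y to its left, z up, the work surface at z = 0. Lengths are in m, angles in degrees, forces in N, time in s.
With the tool pointing down it reaches from about 0.275 to 0.775 m from the base axis. Payload 14.6 kg.
Tool frame: the origin (TCP) lies midway between the tips of the shut fingers; the grasp point (between the pads) lies 19 mm behind it; z points along the fingers, y is the line along which they close (so a half turn about z gives the same grasp; the last joint's range is limited). The gripper opens to 85 mm and grips with 20 to 120 N. Pads are 22 mm wide; open, the fingers measure 114 mm over their backs; the gripper's body (76 mm by 85 mm) begins 54 mm behind the grasp point. The pads swing forward as they close: fully open they stand 13 mm farther back than shut.
Start: joints at [66.102, 15.075, -2.767, 72.158, 0, 81.102], TCP at [0.136, 0.507, 0.231] pointing down, gripper open.
Joint ranges: [-151.79, 151.79], [-50.71, 97.33], [-67.44, 78.34], [-121.81, 120.89], [-77.56, 73.72], [-180, 180]. Speed limits (degrees/s): [108.29, 108.29, 147.25, 159.86, 180, 180].

INTERFACE

Orientations are given as [roll, pitch, yaw] about the fixed x, y, z axes, in that order (R = Rz(yaw) Ry(pitch) Rx(roll)).
In Python, from station import ctrl, eyes gives the robot as it stands.
- The arm moves only by the tool drive_tool, never from a script. Its arguments are lists of equal length, an entry for each row: "delta_pos": the shift along the tool's x, y, z in cm, a list of three; "spin": the turn about the tool's z in rad; "grip": the finger opening in cm, from 0 to 8.54. In form: {"delta_pos": [[tx, ty, tz], ...], "spin": [spin, ...], "grip": [grip, ...]}. A call has 1 to 10 rows; each row shifts and turns the commanded pose from where the row before left it, along the tool's axes as they then stand; what a row does not reach is not made up. A row lasts 1/8 s, in which the tool goes at most 62.5 mm and 10.7 degrees, less where a joint would pass 70% of its speed; a pose out of reach is approached as far as the arm can. A call is refused whole if a number of a shift passes 6.25 or a number of a turn 0.188, either way. A call with a gripper value outside its range is refused whole. The fingers move at their own pace and stop on an object; the grip force is fixed at half the most. Time passes only in rows, so rows that do not move let the fingers close. It gives the time, the measured TCP pose, the force, the opening and the grip force at its end, in the units of the state.
- ctrl.get_state(): the state, without advancing time (a new reading comes with each control period).
- eyes.capture(name): name is "side" or "top" or "wrist"; returns a dict with "pixels" (400x640x3 uint8, red, green, blue), "camera_matrix" (3x3 intrinsics, pixels), "xyz" and "attitude" of the camera in the world. Camera axes: x right, y down, z forward; pixel columns grow to the right and rows downward; lengths in m; the calibration is good to about 2 mm. The wrist camera is an equidistant fisheye: a pixel r from the principal point sees the ray r / f radians off the axis. A picture is of the moment at which its call begins. There is no depth.
- ctrl.sign_off(): hands the job in; it is judged then, once.
The state is a dict: "clock": time; "joints": joint angles; "dq": joint speeds; "effort": joint torques, N m; "ee_pos": TCP position; "orientation": TCP orientation; "wrist_force": force on the tool from outside, world axes, zero at the start; "torque": the same for the moment, N m; "opening": opening from 0.0 (shut) to 1.0 (fully open); "grasp_force": force on a finger pad.
Only numpy, scipy, OpenCV 4.12 (cv2) and the standard library are available. Lean on these libraries where they do the work, as an engineer would, in place of code of your own. Each camera call takes 0.05 s, during which the arm holds its last target. There are 200 camera calls.

## Working session

There is one attempt and no reset: what is moved stays moved. The work goes in short steps, Python scripts to look and compute and a tool call to move; the robot and the scene stay as the last step left them, time stands still between calls to the robot, and variables do not carry over. Pictures are saved under pics/ and viewed, at most 14 in all, crops included, and the job is handed in when it is done.

Besides the shell and the picture viewer there is one more tool, called by a JSON object that holds its "api" and its "payload". drive_tool: Moves the arm, as the interface text tells. Its arguments: {"type":"object","properties":{"delta_pos":{"type":"array"},"spin":{"type":"array"},"grip":{"type":"array"}},"required":["delta_pos","spin","grip"]}

```bash
mkdir -p pics; cat > h.py <<'E'
from station import ctrl, eyes
import numpy as np, cv2
from scipy.spatial.transform import Rotation as R
def cap(n,f=None):
    c=eyes.capture(n)
    if f: cv2.imwrite(f'pics/{f}.png',cv2.cvtColor(np.asarray(c['pixels'],np.uint8),cv2.COLOR_RGB2BGR))
    return c
def rot(a):
    a=np.array(a,float)
    if a.shape==(3,3): return a
    return (R.from_quat(a) if a.size==4 else R.from_euler('xyz',a,degrees=True)).as_matrix()
def pos(c,u,v,z):
    K=np.array(c['camera_matrix']); d=rot(c['attitude'])@np.linalg.solve(K,[u,v,1.]); p=np.array(c['xyz'])
    return p+d*(z-p[2])/d[2]
def proj(c,P):
    K=np.array(c['camera_matrix']); q=K@(rot(c['attitude']).T@(np.array(P)-c['xyz'])); return q[:2]/q[2]
E
python3 - <<'E'
from h import *
for n in('side','top'):
    c=cap(n,n+'0'); print(n,c['camera_matrix'],c['xyz'],c['attitude'])
print(ctrl.get_state())
E
```

```text
side [[392.58571889   0.         322.08215979]
 [  0.         392.58571889 197.98340885]
 [  0.           0.           1.        ]] [0.2610513  0.64880654 0.62729274] [-126.01961934   -0.91160381 -155.57329664]
top [[457.19764359   0.         319.89440254]
 [  0.         457.19764359 199.06463604]
 [  0.           0.           1.        ]] [ 0.44453842 -0.00849291  1.409294  ] [-175.3233507    -0.68443975  -89.60931586]
{'clock': 0.1, 'joints': array([ 6.61002044e+01,  1.50967287e+01, -2.79636091e+00,  7.21574010e+01,
        8.03590714e-04,  8.11032394e+01]), 'dq': array([-0.0158961 , -0.11697335,  0.12735468,  0.03020167,  0.07205884,
       -0.09304158]), 'effort': array([ 3.46028559e-03, -6.38575745e+01,  3.85063398e+01,  9.98528529e-03,
       -1.11339320e-04, -2.27397237e-05]), 'ee_pos': array([0.1358119 , 0.50691518, 0.23089155]), 'orientation': array([-1.79950241e+02, -8.60252291e-03,  1.64996961e+02]), 'wrist_force': array([-0.33992799,  0.5937482 ,  0.33984703]), 'torque': array([ 0.00082788,  0.02858044, -0.01525576]), 'grasp_force': 0.0, 'opening': 0.9978082213291903}
```

View pics/top0.png

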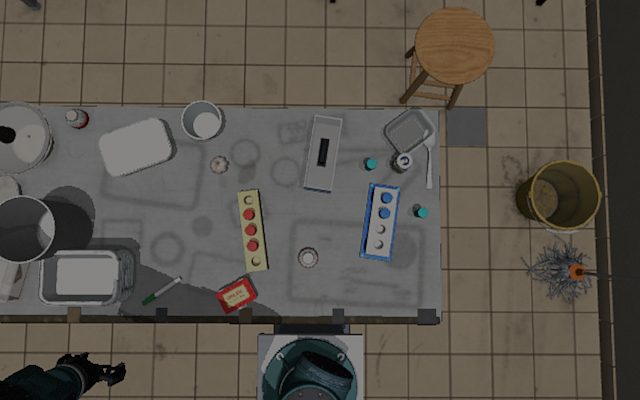

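View pics/side0.png

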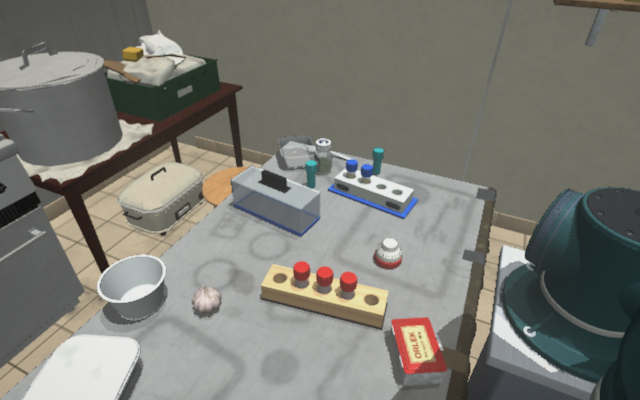

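Top view: rack centred near (252,230), with red caps at (249,214), (250,230), (253,245) and both end holes empty. The box is near (381,221), with blue caps at (387,198) and (385,212) and its two lower holes empty. The lid is near (323,152). Turquoise decoys are at (370,163) and (422,212). The side view agrees. Next I'll look at enlarged crops.

```bash
python3 - <<'E'
from h import *
im=cv2.imread('pics/top0.png')
a=im[180:280,232:277]; b=im[107:267,300:432]
a=cv2.resize(a,None,fx=5.5,fy=5.5,interpolation=3); b=cv2.resize(b,None,fx=3.7,fy=3.7,interpolation=3)
o=np.zeros((600,760,3),np.uint8); o[:a.shape[0],:a.shape[1]]=a; o[:b.shape[0],260:260+b.shape[1]]=b
cv2.imwrite('pics/crop0.png',o)
hsv=cv2.cvtColor(im,40)
c=cap('top')
for n,m in(('red',((hsv[...,0]<6)|(hsv[...,0]>174))&(hsv[...,1]>150)&(hsv[...,2]>90)),('blue',(hsv[...,0]>100)&(hsv[...,0]<125)&(hsv[...,1]>140)&(hsv[...,2]>60))):
    _,_,st,ce=cv2.connectedComponentsWithStats(m.astype(np.uint8))
    for s,k in zip(st[1:],ce[1:]):
        if s[4]>25: print(n,s,k.round(1),pos(c,*k,.083).round(4))
E
```

```text
red [243 210  10  10  75] [247.8 214.2] [0.5074 0.185  0.083 ]
red [245 225  10  10  75] [249.7 229.8] [0.4625 0.1786 0.083 ]
red [247 241  10  10  71] [251.5 245.5] [0.4172 0.1725 0.083 ]
red [216 278  41  30 343] [238.9 292. ] [0.2849 0.2059 0.083 ]
blue [361 184  39  76 452] [375.3 222.6] [ 0.4858 -0.1848  0.083 ]
blue [382 193  10  10  80] [386.6 197.3] [ 0.5597 -0.2182  0.083 ]
blue [380 209  10   9  77] [384.4 213. ] [ 0.514  -0.2116  0.083 ]
```

View pics/crop0.png

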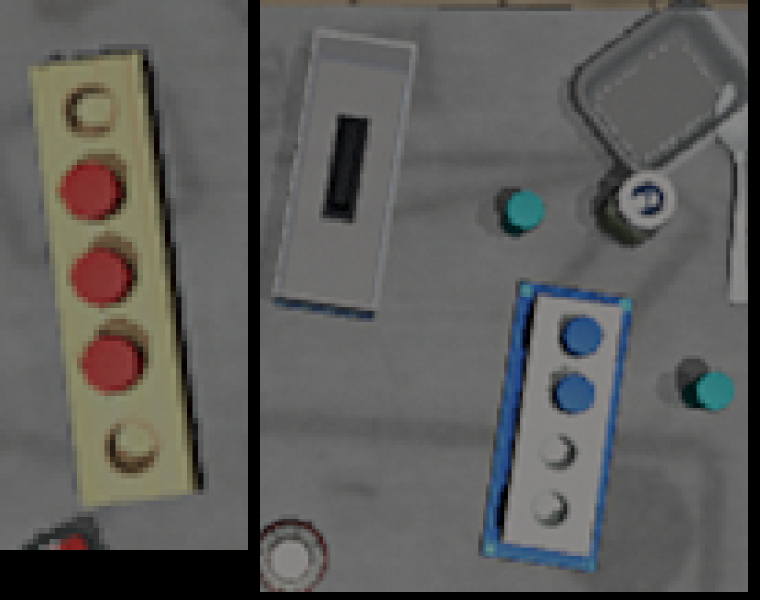

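The crop shows the empty rack holes at crop (92,110) and (132,446), the empty box holes at (558,452) and (549,508), and the lid handle centre at (346,168). I'll convert these to positions and check them against the side view.

```bash
cat >> h.py <<'E'
def go(x,y,z,yaw):
    "total shift in tool axes (cm), spin (rad) from the measured pose"
    s=ctrl.get_state(); T=rot(s['orientation']); d=T.T@(np.array([x,y,z])-s['ee_pos'])*100
    a=(yaw-s['orientation'][2]+180)%360-180
    print('now',s['clock'],s['ee_pos'].round(4),s['orientation'].round(2),'| d cm',d.round(2),'spin',round(-np.radians(a),3))
E
python3 - <<'E'
from h import *
c=cap('top')
f=lambda u,v:(232+u/5.5,180+v/5.5); g=lambda u,v:(300+(u-260)/3.7,107+v/3.7)
for n,p,z in [('r0',f(92,110),.041),('r4',f(132,446),.041),('b2',g(558,452),.041),('b3',g(549,508),.041),('h',g(346,168),.117),('h1',g(353.5,116.5),.117),('h2',g(338.5,219.5),.117),('L1',g(314,30),.085),('L2',g(418,42),.085),('timer',g(290,557),.05),('box c',g(525,285),.008),('',g(628,300),.008),('',g(593,570),.008),('',g(486,553),.008)]: print(n,pos(c,*p,z).round(4))
s=cap('side'); im=cv2.cvtColor(np.asarray(s['pixels'],np.uint8),cv2.COLOR_RGB2BGR);h=cv2.cvtColor(im,40)
for n,m in(('red',((h[...,0]<6)|(h[...,0]>174))&(h[...,1]>150)&(h[...,2]>90)),('blue',(h[...,0]>100)&(h[...,0]<125)&(h[...,1]>140)&(h[...,2]>60))):
    _,_,st,ce=cv2.connectedComponentsWithStats(m.astype(np.uint8))
    for q,k in zip(st[1:],ce[1:]):
        if 60<q[4]<600: print(n,q,k.round(1),pos(s,*k,.0755).round(4))
go(.514,-.2116,.231,171.8)
E
```

```text
r0 [0.5521 0.1892 0.041 ]
r4 [0.3706 0.1641 0.041 ]
b2 [ 0.4677 -0.2061  0.041 ]
b3 [ 0.4225 -0.1987  0.041 ]
h [ 0.6843 -0.0319  0.117 ]
h1 [ 0.7248 -0.0374  0.117 ]
h2 [ 0.6441 -0.0263  0.117 ]
L1 [ 0.8014 -0.0062  0.085 ]
L2 [ 0.7925 -0.0893  0.085 ]
timer [0.3824 0.0096 0.05  ]
box c [ 0.6071 -0.1839  0.008 ]
 [ 0.5952 -0.2699  0.008 ]
 [ 0.3714 -0.2394  0.008 ]
 [ 0.3848 -0.1512  0.008 ]
red [294 262  15  13 144] [301.1 267.3] [0.5096 0.1778 0.0755]
red [317 267  16  13 148] [324.4 272.6] [0.4635 0.1712 0.0755]
red [341 272  16  12 145] [348.4 277.8] [0.4175 0.1639 0.0755]
blue [328 185  90  33 356] [376.4 202.7] [ 0.4436 -0.0844  0.0755]
now 0.25 [0.1358 0.507  0.2311] [-179.97   -0.    165.  ] | d cm [-5.512e+01 -5.963e+01  3.000e-02] spin -0.119
```

{"api": "drive_tool", "payload": {"delta_pos": [[-3.1, -3.3, 0], [-3.1, -3.3, 0], [-3.1, -3.3, 0], [-3.1, -3.3, 0], [-3.1, -3.3, 0], [-3.1, -3.3, 0], [-3.1, -3.3, 0], [-3.1, -3.3, 0], [-3.1, -3.3, 0], [-3.1, -3.3, 0]], "spin": [0, 0, 0, 0, 0, 0, 0, 0, 0, 0], "grip": [8.5, 8.5, 8.5, 8.5, 8.5, 8.5, 8.5, 8.5, 8.5, 8.5]}}

```text
clock: 1.5
ee_pos: [0.3504, 0.1067, 0.2314]
orientation: [180.0, 0.0, 165.0]
wrist_force: [1.3, 0.7, -0.6]
opening: 0.996
grasp_force: 0.0
```

{"api": "drive_tool", "payload": {"delta_pos": [[-3.1, -3.3, 0], [-3.1, -3.3, 0], [-3.1, -3.3, 0], [-3.1, -3.3, 0], [-3.1, -3.3, 0], [-3.1, -3.3, 0], [-3.1, -3.3, 0], [-2.4, -3.5, 0], [0, 0, 0], [0, 0, 0]], "spin": [0, 0, 0, 0, 0, 0, 0, 0, -0.119, 0], "grip": [8.5, 8.5, 8.5, 8.5, 8.5, 8.5, 8.5, 8.5, 8.5, 8.5]}}

```text
clock: 2.75
ee_pos: [0.5138, -0.2114, 0.231]
orientation: [180.0, -0.0, 171.8]
wrist_force: [0.1, -0.0, -0.6]
opening: 0.992
grasp_force: 0.0
```

```bash
python3 - <<'E'
from h import *
go(.514,-.2116,.055,171.8)
c=cap('wrist','w1'); print(c['camera_matrix'],c['xyz'],c['attitude'])
cap('top','top1')
E
```

```text
now 2.75 [ 0.5138 -0.2114  0.231 ] [ 1.7998e+02 -3.0000e-02  1.7176e+02] | d cm [-0.04 -0.02 17.6 ] spin -0.001
[[309.70691629   0.         315.65251678]
 [  0.         309.70691629 196.73213624]
 [  0.           0.           1.        ]] [ 0.43650658 -0.19952767  0.37347064] [ 1.62137528e+02 -3.36711962e-03  8.18556761e+01]
```

View pics/w1.png

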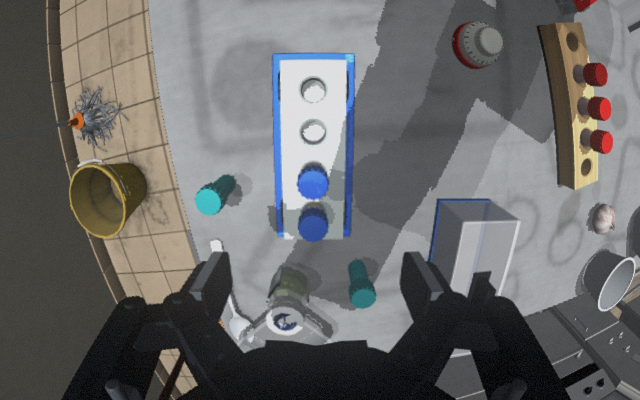

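The wrist view shows the empty box holes at (313,90) and (313,131), the caps at (313,183) and (313,224), and the grippers clear of the decoys. I'll compute these with the fisheye model.

```bash
cat >> h.py <<'E'
def wpos(c,u,v,z):
    K=np.array(c['camera_matrix']); a=np.array([u-K[0,2],v-K[1,2]]); r=np.hypot(*a); t=r/K[0,0]
    d=rot(c['attitude'])@np.r_[a/r*np.sin(t),np.cos(t)]; p=np.array(c['xyz']); return p+d*(z-p[2])/d[2]
E
python3 - <<'E'
from h import *
c=cap('wrist'); im=cv2.cvtColor(np.asarray(c['pixels'],np.uint8),cv2.COLOR_RGB2BGR)
for p,z in[((313.5,90),.041),((313.5,131.5),.041),((313,179),.086),((313,220),.086),((573,41),.041),((586,167),.041),((486,201),.0)]: print(p,wpos(c,*p,z).round(4))
t=cap('top')
for p in((422.7,212.4),(370.8,164),(404,161)): print(pos(t,*p,.08).round(3))
cv2.imwrite('pics/w1c.png',cv2.resize(im[50:250,265:365],None,fx=3,fy=3,interpolation=2))
E
```

```text
(313.5, 90) [ 0.4254 -0.1996  0.041 ]
(313.5, 131.5) [ 0.4697 -0.206   0.041 ]
(313, 179) [ 0.5103 -0.2121  0.086 ]
(313, 220) [ 0.5522 -0.2183  0.086 ]
(573, 41) [0.3716 0.1658 0.041 ]
(586, 167) [0.5541 0.1901 0.041 ]
(486, 201) [0.5967 0.0225 0.    ]
[ 0.517 -0.324  0.08 ]
[ 0.658 -0.173  0.08 ]
[ 0.668 -0.27   0.08 ]
```

View pics/w1c.png

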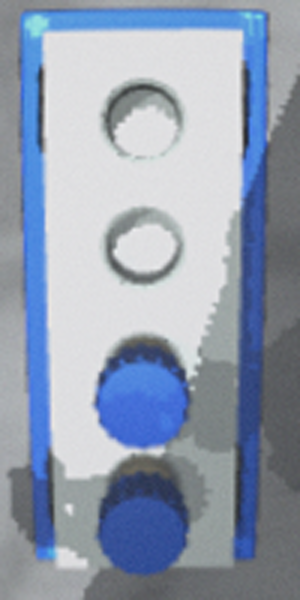

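{"api": "drive_tool", "payload": {"delta_pos": [[-0.08, -0.05, 3.5], [0, 0, 3.5], [0, 0, 3.5], [0, 0, 3.5], [0, 0, 2.0], [0, 0, 1.6], [0, 0, 0], [0, 0, 0], [0, 0, 0], [0, 0, 0]], "spin": [0, 0, 0, 0, 0, 0, 0, 0, 0, 0], "grip": [8.5, 8.5, 8.5, 8.5, 8.5, 8.5, 8.5, 2.5, 2.5, 2.5]}}

```text
clock: 4.2
ee_pos: [0.5148, -0.2119, 0.0558]
orientation: [-180.0, 0.0, 171.8]
wrist_force: [0.7, 0.2, 0.1]
opening: 0.374
grasp_force: 0.0
```

{"api": "drive_tool", "payload": {"delta_pos": [[0, 0, 0], [0, 0, 0], [0, 0, 0], [0, 0, 0]], "spin": [0, 0, 0, 0], "grip": [2.5, 2.5, 2.5, 2.5]}}

```text
clock: 4.7
ee_pos: [0.515, -0.2122, 0.0559]
orientation: [-180.0, 0.1, 171.8]
wrist_force: [-1.8, -1.8, 5.8]
opening: 0.335
grasp_force: 58.7
```

{"api": "drive_tool", "payload": {"delta_pos": [[0, 0, -0.5], [0, 0, -1], [0, 0, -1], [0, 0, -1], [0, 0, -2], [0, 0, -3], [0, 0, -3], [0, 0, -2], [0, 0, -1], [0, 0, 0]], "spin": [0, 0, 0, 0, 0, 0, 0, 0, 0, 0], "grip": [2.5, 2.5, 2.5, 2.5, 2.5, 2.5, 2.5, 2.5, 2.5, 2.5]}}

```text
clock: 5.95
ee_pos: [0.5147, -0.2119, 0.2006]
orientation: [-180.0, 0.0, 171.8]
wrist_force: [0.2, -0.6, -1.3]
opening: 0.333
grasp_force: 59.1
```

```bash
python3 - <<'E'
from h import *
go(.3713,.1657,.20,187.8)
cap('wrist','w2')
E
```

```text
now 5.95 [ 0.5147 -0.2119  0.2006] [-1.7998e+02  4.0000e-02  1.7182e+02] | d cm [19.57 35.33  0.04] spin -0.279
```

View pics/w2.png

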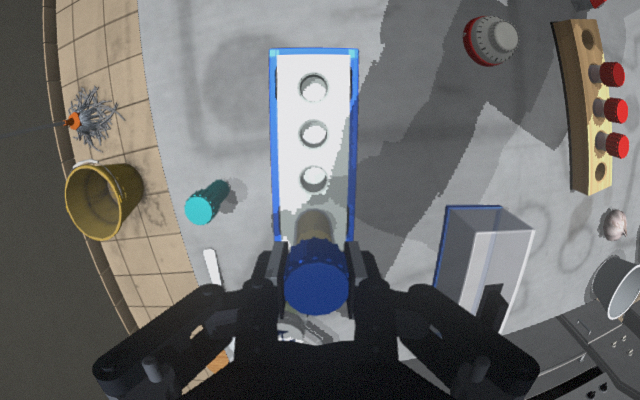

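The vial is held and its hole is empty. I'll carry it to the near rack hole.

{"api": "drive_tool", "payload": {"delta_pos": [[2.2, 3.9, 0], [2.2, 3.9, 0], [2.2, 3.9, 0], [2.2, 3.9, 0], [2.2, 3.9, 0], [2.2, 3.9, 0], [2.2, 3.9, 0], [2.2, 3.9, 0], [1.97, 4.13, 0], [0, 0, 0]], "spin": [0, 0, 0, 0, 0, 0, 0, 0, -0.139, -0.14], "grip": [2.5, 2.5, 2.5, 2.5, 2.5, 2.5, 2.5, 2.5, 2.5, 2.5]}}

```text
clock: 7.25
ee_pos: [0.3696, 0.1678, 0.1995]
orientation: [180.0, -0.1, -171.7]
wrist_force: [0.3, -0.1, -0.9]
opening: 0.334
grasp_force: 59.3
```

{"api": "drive_tool", "payload": {"delta_pos": [[0, 0, 0], [0, 0, 0]], "spin": [0, 0], "grip": [2.5, 2.5]}}

```text
clock: 7.5
ee_pos: [0.3711, 0.1654, 0.1999]
orientation: [-180.0, -0.0, -172.4]
wrist_force: [-1.3, 0.0, -0.3]
opening: 0.331
grasp_force: 59.3
```

```bash
python3 - <<'E'
from h import *
go(.3713,.1657,.0555,187.8)
c=cap('wrist'); im=cv2.cvtColor(np.asarray(c['pixels'],np.uint8),cv2.COLOR_RGB2BGR); np.save('w3.npy',np.r_[c['xyz'],c['attitude']])
cv2.imwrite('pics/w3.png',im)
E
```

```text
now 7.5 [0.3711 0.1654 0.1999] [-1.7999e+02 -4.0000e-02 -1.7241e+02] | d cm [-0.03  0.03 14.44] spin -0.004
```

View pics/w3.png

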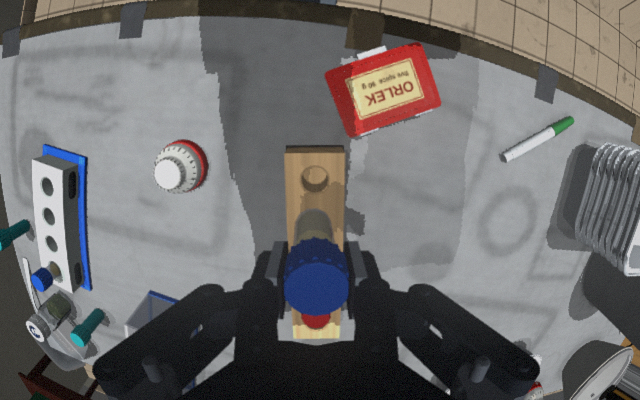

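The near rack hole's mouth shows at (315,178), just ahead of the held vial. I'll compute its position.

```bash
python3 - <<'E'
from h import *
c=cap('wrist')
for p,z in[((315,178),.041),((284,149),.041),((345,149),.041),((287,224),.041),((344,224),.041)]: print(p,wpos(c,*p,z).round(4))
im=cv2.imread('pics/w3.png'); cv2.imwrite('pics/w3c.png',cv2.resize(im[135:255,265:365],None,fx=5,fy=5,interpolation=2))
E
```

```text
(315, 178) [0.3706 0.1652 0.041 ]
(284, 149) [0.3453 0.131  0.041 ]
(345, 149) [0.3373 0.1905 0.041 ]
(287, 224) [0.4242 0.1425 0.041 ]
(344, 224) [0.4161 0.2023 0.041 ]
```

View pics/w3c.png

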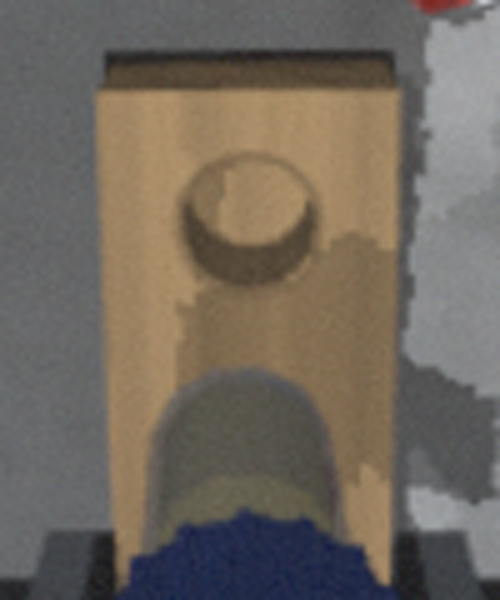

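The refined hole centre of about (0.3715, 0.165) agrees with the plan, so I'll insert the vial.

{"api": "drive_tool", "payload": {"delta_pos": [[-0.03, 0, 3], [0, 0, 3], [0, 0, 2.5], [0, 0, 1.3], [0, 0, 0.8], [0, 0, 0.8], [0, 0, 0.8], [0, 0, 0.6], [0, 0, 0], [0, 0, 0]], "spin": [0, 0, 0, 0, 0, 0, 0, 0, 0, 0], "grip": [2.5, 2.5, 2.5, 2.5, 2.5, 2.5, 2.5, 2.5, 2.5, 2.5]}}

```text
clock: 8.85
ee_pos: [0.3716, 0.1658, 0.0725]
orientation: [180.0, 0.0, -172.2]
wrist_force: [-0.4, 0.1, -0.7]
opening: 0.332
grasp_force: 59.3
```

{"api": "drive_tool", "payload": {"delta_pos": [[0, 0, 0.6], [0, 0, 0.5], [0, 0, 0.3], [0, 0, 0.2], [0, 0, 0], [0, 0, 0]], "spin": [0, 0, 0, 0, 0, 0], "grip": [2.5, 2.5, 2.5, 2.5, 2.5, 2.5]}}

```text
clock: 9.6
ee_pos: [0.3715, 0.1658, 0.0564]
orientation: [-180.0, 0.0, -172.2]
wrist_force: [-0.2, -0.2, 0.1]
opening: 0.335
grasp_force: 59.3
```

{"api": "drive_tool", "payload": {"delta_pos": [[0, 0, 0.05], [0, 0, 0], [0, 0, 0], [0, 0, 0], [0, 0, -2], [0, 0, -4], [0, 0, -4], [0, 0, -4], [0, 0, 0], [0, 0, 0]], "spin": [0, 0, 0, 0, 0, 0, 0, 0, 0.139, 0.14], "grip": [8.5, 8.5, 8.5, 8.5, 8.5, 8.5, 8.5, 8.5, 8.5, 8.5]}}

```text
clock: 10.85
ee_pos: [0.3716, 0.1658, 0.1962]
orientation: [180.0, 0.1, 171.6]
wrist_force: [-0.7, -0.4, -0.9]
opening: 0.995
grasp_force: 0.0
```

```bash
python3 - <<'E'
from h import *
go(.5600,-.2185,.056,171.8)
E
```

```text
now 10.85 [0.3716 0.1658 0.1962] [1.7998e+02 5.0000e-02 1.7156e+02] | d cm [-24.26 -35.26  14.03] spin -0.004
```

{"api": "drive_tool", "payload": {"delta_pos": [[-2.43, -3.53, 0], [-2.43, -3.53, 0], [-2.43, -3.53, 0], [-2.43, -3.53, 0], [-2.43, -3.53, 0], [-2.43, -3.53, 0], [-2.43, -3.53, 0], [-2.43, -3.53, 0], [-2.43, -3.53, 0], [-2.43, -3.53, 0]], "spin": [0, 0, 0, 0, 0, 0, 0, 0, 0, 0], "grip": [8.5, 8.5, 8.5, 8.5, 8.5, 8.5, 8.5, 8.5, 8.5, 8.5]}}

```text
clock: 12.1
ee_pos: [0.5621, -0.2195, 0.1956]
orientation: [180.0, -0.0, 171.8]
wrist_force: [0.5, 0.0, 0.8]
opening: 0.995
grasp_force: 0.0
```

{"api": "drive_tool", "payload": {"delta_pos": [[0, 0, 0], [0, 0, 3.5], [0, 0, 3.5], [0, 0, 3.5], [0, 0, 2.0], [0, 0, 1.5], [0, 0, 0], [0, 0, 0], [0, 0, 0], [0, 0, 0]], "spin": [0, 0, 0, 0, 0, 0, 0, 0, 0, 0], "grip": [8.5, 8.5, 8.5, 8.5, 8.5, 8.5, 8.5, 2.5, 2.5, 2.5]}}

```text
clock: 13.35
ee_pos: [0.562, -0.2183, 0.0563]
orientation: [-180.0, 0.0, 171.8]
wrist_force: [0.1, 0.0, 0.2]
opening: 0.372
grasp_force: 0.0
```

{"api": "drive_tool", "payload": {"delta_pos": [[0, 0, 0], [0, 0, 0], [0, 0, 0], [0, 0, 0]], "spin": [0, 0, 0, 0], "grip": [2.5, 2.5, 2.5, 2.5]}}

```text
clock: 13.85
ee_pos: [0.5621, -0.2186, 0.0564]
orientation: [-180.0, 0.1, 171.8]
wrist_force: [0.1, -2.0, 5.8]
opening: 0.335
grasp_force: 58.7
```

{"api": "drive_tool", "payload": {"delta_pos": [[0, 0, -0.5], [0, 0, -1], [0, 0, -1], [0, 0, -1], [0, 0, -2], [0, 0, -3], [0, 0, -3], [0, 0, -2], [0, 0, -1], [0, 0, 0]], "spin": [0, 0, 0, 0, 0, 0, 0, 0, 0, 0], "grip": [2.5, 2.5, 2.5, 2.5, 2.5, 2.5, 2.5, 2.5, 2.5, 2.5]}}

```text
clock: 15.1
ee_pos: [0.5619, -0.2182, 0.2011]
orientation: [-180.0, 0.0, 171.8]
wrist_force: [-0.3, -0.6, -0.7]
opening: 0.333
grasp_force: 59.1
```

```bash
python3 - <<'E'
from h import *
go(.5537,.1907,.20,187.8)
E
```

```text
now 15.1 [ 0.5619 -0.2182  0.2011] [-1.7999e+02  3.0000e-02  1.7182e+02] | d cm [ 6.62 40.36  0.1 ] spin -0.279
```

{"api": "drive_tool", "payload": {"delta_pos": [[0.64, 4.04, 0], [0.64, 4.04, 0], [0.64, 4.04, 0], [0.64, 4.04, 0], [0.64, 4.04, 0], [0.64, 4.04, 0], [0.64, 4.04, 0], [0.64, 4.04, 0], [0.64, 4.04, 0], [0.64, 4.04, 0]], "spin": [0, 0, 0, 0, 0, 0, 0, 0, 0, 0], "grip": [2.5, 2.5, 2.5, 2.5, 2.5, 2.5, 2.5, 2.5, 2.5, 2.5]}}

```text
clock: 16.35
ee_pos: [0.5553, 0.1921, 0.1998]
orientation: [-180.0, -0.1, 171.8]
wrist_force: [0.4, -0.2, -0.0]
opening: 0.333
grasp_force: 59.2
```

{"api": "drive_tool", "payload": {"delta_pos": [[0, 0, 0], [0, 0, 0], [0, 0, 0], [0, 0, 0]], "spin": [-0.139, -0.14, 0, 0], "grip": [2.5, 2.5, 2.5, 2.5]}}

```text
clock: 16.85
ee_pos: [0.5557, 0.1906, 0.2003]
orientation: [-180.0, -0.0, -172.4]
wrist_force: [0.7, -0.7, -0.4]
opening: 0.331
grasp_force: 59.3
```

```bash
python3 - <<'E'
from h import *
go(.5555,.1910,.0558,187.8)
def blob(im):
    h=cv2.cvtColor(im,40); m=((h[...,0]>100)&(h[...,0]<125)&(h[...,1]>140)&(h[...,2]>60)).astype(np.uint8)
    m[:230]=0; m[:,:250]=0; m[:,390:]=0
    ys,xs=np.nonzero(m); return xs.mean(),ys.min(),ys.max(),len(xs)
for n in('w2','w3'): print(blob(cv2.imread(f'pics/{n}.png')))
cap('wrist','w4'); print(blob(cv2.imread('pics/w4.png')))
E
```

```text
now 16.85 [0.5557 0.1906 0.2003] [-1.8000e+02 -4.0000e-02 -1.7238e+02] | d cm [ 0.    0.04 14.45] spin -0.003
(np.float64(316.2818772971445), np.int64(230), np.int64(332), 3537)
(np.float64(316.0705282112845), np.int64(239), np.int64(314), 3332)
(np.float64(315.81767648693716), np.int64(236), np.int64(311), 3598)
```

View pics/w4.png

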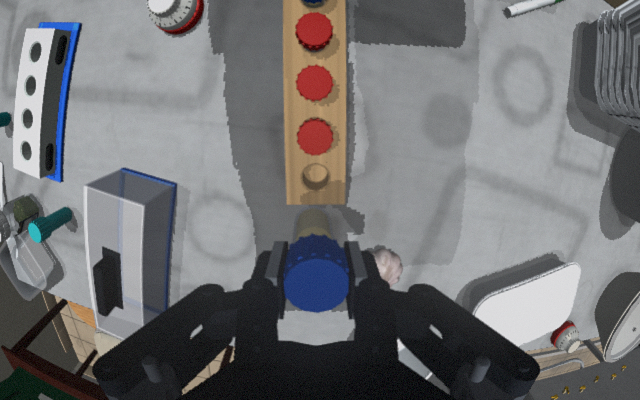

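The near hole (316,177) sits where expected, but the garlic (388,265) is close to the right-hand finger. I'll check that clearance.

```bash
python3 - <<'E'
from h import *
c=cap('wrist'); print(wpos(c,315.5,177.5,.041), wpos(c,388,265,.03))
t=cap('top'); g=pos(t,219,165.5,.028); print(g)
s=cap('side'); print(pos(s,206,299,.028))
a=np.radians(7.8); d=g[:2]-[.5537,.1907]; print('along',d@[np.cos(a),np.sin(a)],'lateral',d@[-np.sin(a),np.cos(a)])
E
```

```text
[0.55470536 0.19100054 0.041     ] [0.65111195 0.29093166 0.03      ]
[0.65769385 0.28338328 0.028     ]
[0.65735617 0.28836441 0.028     ]
along 0.11561024836002835 lateral 0.07771217774020077
```

{"api": "drive_tool", "payload": {"delta_pos": [[0, 0.02, 3], [0, 0, 3], [0, 0, 2.5], [0, 0, 1.3], [0, 0, 0.8], [0, 0, 0.8], [0, 0, 0.8], [0, 0, 0.6], [0, 0, 0.4], [0, 0, 0]], "spin": [0, 0, 0, 0, 0, 0, 0, 0, 0, 0], "grip": [2.5, 2.5, 2.5, 2.5, 2.5, 2.5, 2.5, 2.5, 2.5, 2.5]}}

```text
clock: 18.3
ee_pos: [0.5558, 0.191, 0.0686]
orientation: [-180.0, -0.0, -172.2]
wrist_force: [-0.3, 0.2, -1.1]
opening: 0.333
grasp_force: 59.2
```

{"api": "drive_tool", "payload": {"delta_pos": [[0, 0, 0.4], [0, 0, 0.4], [0, 0, 0.25], [0, 0, 0.15], [0, 0, 0], [0, 0, 0]], "spin": [0, 0, 0, 0, 0, 0], "grip": [2.5, 2.5, 2.5, 2.5, 2.5, 2.5]}}

```text
clock: 19.05
ee_pos: [0.5558, 0.191, 0.0568]
orientation: [-180.0, -0.0, -172.2]
wrist_force: [-0.6, 0.9, -0.7]
opening: 0.337
grasp_force: 59.2
```

{"api": "drive_tool", "payload": {"delta_pos": [[0, 0, 0.05], [0, 0, 0], [0, 0, 0], [0, 0, 0], [0, 0, -2], [0, 0, -3], [1.6, 0, 0], [1.6, 0, 0], [1.6, 0, 0], [0, 0, 0]], "spin": [0, 0, 0, 0, 0, 0, 0, 0, 0, 0], "grip": [8.5, 8.5, 8.5, 8.5, 8.5, 8.5, 8.5, 8.5, 8.5, 8.5]}}

```text
clock: 20.3
ee_pos: [0.5077, 0.1844, 0.1065]
orientation: [-180.0, -0.0, -172.2]
wrist_force: [0.4, 0.4, -0.4]
opening: 0.993
grasp_force: 0.0
```

{"api": "drive_tool", "payload": {"delta_pos": [[0, 0, 2], [0, 0, 2], [0, 0, 1], [0, 0, 0], [0, 0, 0], [0, 0, 0], [0, 0, 0], [0, 0, 0], [0, 0, 0], [0, 0, 0]], "spin": [0, 0, 0, 0, 0, 0, 0, 0, 0, 0], "grip": [8.5, 8.5, 8.5, 8.5, 2.5, 2.5, 2.5, 2.5, 2.5, 2.5]}}

```text
clock: 21.55
ee_pos: [0.5086, 0.1845, 0.0568]
orientation: [-180.0, 0.1, -172.2]
wrist_force: [-0.3, -0.3, 6.2]
opening: 0.334
grasp_force: 58.7
```

{"api": "drive_tool", "payload": {"delta_pos": [[0, 0, -0.5], [0, 0, -1], [0, 0, -1], [0, 0, -1], [0, 0, -2], [0, 0, -3], [0, 0, -3], [0, 0, -2], [0, 0, -1], [0, 0, 0]], "spin": [0, 0, 0, 0, 0, 0, 0, 0, 0, 0], "grip": [2.5, 2.5, 2.5, 2.5, 2.5, 2.5, 2.5, 2.5, 2.5, 2.5]}}

```text
clock: 22.8
ee_pos: [0.5085, 0.1845, 0.2016]
orientation: [180.0, 0.0, -172.2]
wrist_force: [0.1, -1.0, -0.1]
opening: 0.331
grasp_force: 59.1
```

```bash
python3 - <<'E'
from h import *
go(.5602,-.2185,.20,171.8)
cap('wrist','w5')
E
```

```text
now 22.8 [0.5085 0.1845 0.2016] [ 1.800e+02  4.000e-02 -1.722e+02] | d cm [  0.35 -40.63   0.16] spin 0.279
```

View pics/w5.png

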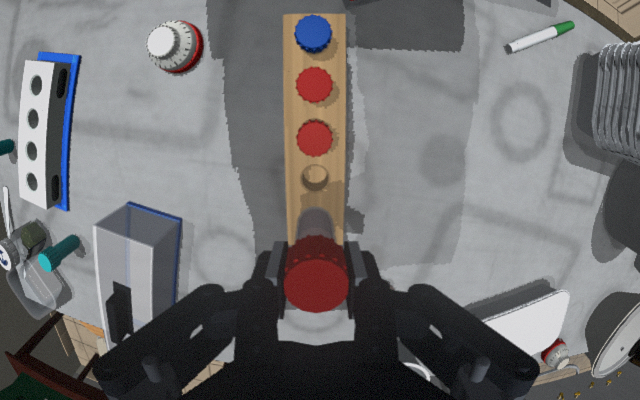

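The red vial is held and the box is empty. I'll carry it to the far box hole.

{"api": "drive_tool", "payload": {"delta_pos": [[0.03, -4.06, 0], [0.03, -4.06, 0], [0.03, -4.06, 0], [0.03, -4.06, 0], [0.03, -4.06, 0], [0.03, -4.06, 0], [0.03, -4.06, 0], [0.03, -4.06, 0], [0.03, -4.06, 0], [0.03, -4.06, 0]], "spin": [0, 0, 0, 0, 0, 0, 0, 0, 0, 0], "grip": [2.5, 2.5, 2.5, 2.5, 2.5, 2.5, 2.5, 2.5, 2.5, 2.5]}}

```text
clock: 24.1
ee_pos: [0.5601, -0.2193, 0.2002]
orientation: [179.9, -0.1, -172.2]
wrist_force: [1.2, -0.9, -0.8]
opening: 0.333
grasp_force: 59.2
```

{"api": "drive_tool", "payload": {"delta_pos": [[0, 0, 0], [0, 0, 0], [0, 0, 0], [0, 0, 0]], "spin": [0.139, 0.14, 0, 0], "grip": [2.5, 2.5, 2.5, 2.5]}}

```text
clock: 24.6
ee_pos: [0.5603, -0.218, 0.2008]
orientation: [180.0, -0.0, 172.0]
wrist_force: [-0.0, -0.2, -1.0]
opening: 0.332
grasp_force: 59.2
```

```bash
python3 - <<'E'
from h import *
go(.5602,-.2185,.0568,171.8)
E
```

```text
now 24.6 [ 0.5603 -0.218   0.2008] [ 1.7999e+02 -4.0000e-02  1.7201e+02] | d cm [-1.00e-02 -6.00e-02  1.44e+01] spin 0.004
```

{"api": "drive_tool", "payload": {"delta_pos": [[0, -0.04, 3], [0, 0, 3], [0, 0, 2.5], [0, 0, 1.3], [0, 0, 0.8], [0, 0, 0.8], [0, 0, 0.8], [0, 0, 0.6], [0, 0, 0.4], [0, 0, 0]], "spin": [0, 0, 0, 0, 0, 0, 0, 0, 0, 0], "grip": [2.5, 2.5, 2.5, 2.5, 2.5, 2.5, 2.5, 2.5, 2.5, 2.5]}}

```text
clock: 25.85
ee_pos: [0.5605, -0.2189, 0.0692]
orientation: [-180.0, 0.0, 171.8]
wrist_force: [0.7, -4.7, -3.7]
opening: 0.334
grasp_force: 59.2
```

{"api": "drive_tool", "payload": {"delta_pos": [[0, 0, 0.4], [0, 0, 0.4], [0, 0, 0.25], [0, 0, 0.15], [0, 0, 0], [0, 0, 0]], "spin": [0, 0, 0, 0, 0, 0], "grip": [2.5, 2.5, 2.5, 2.5, 2.5, 2.5]}}

```text
clock: 26.6
ee_pos: [0.5606, -0.219, 0.0573]
orientation: [-180.0, 0.0, 171.8]
wrist_force: [1.0, -6.4, 0.4]
opening: 0.337
grasp_force: 59.6
```

{"api": "drive_tool", "payload": {"delta_pos": [[0, -0.04, 0.05], [0, 0, 0], [0, 0, 0], [0, 0, 0], [0, 0, -2], [0, 0, -4], [0, 0, -4], [0, 0, -4], [0, 0, 0], [0, 0, 0]], "spin": [0, 0, 0, 0, 0, 0, 0, 0, -0.139, -0.14], "grip": [8.5, 8.5, 8.5, 8.5, 8.5, 8.5, 8.5, 8.5, 8.5, 8.5]}}

```text
clock: 27.85
ee_pos: [0.5605, -0.219, 0.1973]
orientation: [-180.0, 0.0, -171.9]
wrist_force: [-0.8, -0.1, 0.3]
opening: 0.993
grasp_force: 0.0
```

```bash
python3 - <<'E'
from h import *
go(.4627,.1782,.0568,187.8)
E
```

```text
now 27.85 [ 0.5605 -0.219   0.1973] [-1.7998e+02  4.0000e-02 -1.7193e+02] | d cm [ 4.12 40.7  14.03] spin 0.005
```

{"api": "drive_tool", "payload": {"delta_pos": [[0.43, 4.07, 0], [0.43, 4.07, 0], [0.43, 4.07, 0], [0.43, 4.07, 0], [0.43, 4.07, 0], [0.43, 4.07, 0], [0.43, 4.07, 0], [0.43, 4.07, 0], [0.43, 4.07, 0], [0.43, 4.06, 0]], "spin": [0, 0, 0, 0, 0, 0, 0, 0, 0, 0], "grip": [8.5, 8.5, 8.5, 8.5, 8.5, 8.5, 8.5, 8.5, 8.5, 8.5]}}

```text
clock: 29.1
ee_pos: [0.4619, 0.1796, 0.1969]
orientation: [180.0, 0.0, -172.2]
wrist_force: [1.4, -0.8, -1.0]
opening: 0.995
grasp_force: 0.0
```

{"api": "drive_tool", "payload": {"delta_pos": [[0, 0, 0], [0, 0, 3.5], [0, 0, 3.5], [0, 0, 3.5], [0, 0, 2.0], [0, 0, 1.5], [0, 0, 0], [0, 0, 0], [0, 0, 0], [0, 0, 0]], "spin": [0, 0, 0, 0, 0, 0, 0, 0, 0, 0], "grip": [8.5, 8.5, 8.5, 8.5, 8.5, 8.5, 8.5, 2.5, 2.5, 2.5]}}

```text
clock: 30.35
ee_pos: [0.4627, 0.1784, 0.0572]
orientation: [180.0, 0.0, -172.2]
wrist_force: [0.5, -1.2, -0.4]
opening: 0.373
grasp_force: 0.0
```

{"api": "drive_tool", "payload": {"delta_pos": [[0, 0, 0], [0, 0, 0], [0, 0, 0], [0, 0, 0]], "spin": [0, 0, 0, 0], "grip": [2.5, 2.5, 2.5, 2.5]}}

```text
clock: 30.85
ee_pos: [0.4629, 0.1783, 0.0574]
orientation: [-180.0, 0.1, -172.2]
wrist_force: [-0.2, -1.7, 7.0]
opening: 0.331
grasp_force: 58.6
```

{"api": "drive_tool", "payload": {"delta_pos": [[0, 0, -0.5], [0, 0, -1], [0, 0, -1], [0, 0, -1], [0, 0, -2], [0, 0, -3], [0, 0, -3], [0, 0, -2], [0, 0, -1], [0, 0, 0]], "spin": [0, 0, 0, 0, 0, 0, 0, 0, 0, 0], "grip": [2.5, 2.5, 2.5, 2.5, 2.5, 2.5, 2.5, 2.5, 2.5, 2.5]}}

```text
clock: 32.1
ee_pos: [0.4626, 0.1784, 0.2021]
orientation: [180.0, 0.0, -172.2]
wrist_force: [0.3, 0.3, -1.0]
opening: 0.331
grasp_force: 59.1
```

```bash
python3 - <<'E'
from h import *
go(.5147,-.2129,.20,171.8)
E
```

```text
now 32.1 [0.4626 0.1784 0.2021] [ 1.800e+02  4.000e-02 -1.722e+02] | d cm [  0.15 -39.47   0.21] spin 0.279
```

{"api": "drive_tool", "payload": {"delta_pos": [[0.02, -3.95, 0], [0.02, -3.95, 0], [0.02, -3.95, 0], [0.02, -3.95, 0], [0.02, -3.95, 0], [0.01, -3.95, 0], [0.01, -3.95, 0], [0.01, -3.95, 0], [0.01, -3.95, 0], [0.01, -3.92, 0]], "spin": [0, 0, 0, 0, 0, 0, 0, 0, 0, 0], "grip": [2.5, 2.5, 2.5, 2.5, 2.5, 2.5, 2.5, 2.5, 2.5, 2.5]}}

```text
clock: 33.35
ee_pos: [0.5143, -0.2141, 0.2008]
orientation: [179.9, -0.1, -172.2]
wrist_force: [-0.7, 0.3, -0.5]
opening: 0.329
grasp_force: 59.2
```

{"api": "drive_tool", "payload": {"delta_pos": [[0, 0, 0], [0, 0, 0], [0, 0, 0], [0, 0, 0]], "spin": [0.139, 0.14, 0, 0], "grip": [2.5, 2.5, 2.5, 2.5]}}

```text
clock: 33.85
ee_pos: [0.5144, -0.2127, 0.2013]
orientation: [180.0, -0.0, 172.0]
wrist_force: [-0.2, -0.2, -0.8]
opening: 0.339
grasp_force: 59.3
```

```bash
python3 - <<'E'
from h import *
go(.5147,-.2129,.0575,171.8)
E
```

```text
now 33.85 [ 0.5144 -0.2127  0.2013] [ 1.7999e+02 -4.0000e-02  1.7200e+02] | d cm [-0.04 -0.02 14.38] spin 0.004
```

{"api": "drive_tool", "payload": {"delta_pos": [[-0.03, 0, 3], [0, 0, 3], [0, 0, 2.5], [0, 0, 1.3], [0, 0, 0.8], [0, 0, 0.8], [0, 0, 0.8], [0, 0, 0.6], [0, 0, 0.4], [0, 0, 0]], "spin": [0, 0, 0, 0, 0, 0, 0, 0, 0, 0], "grip": [2.5, 2.5, 2.5, 2.5, 2.5, 2.5, 2.5, 2.5, 2.5, 2.5]}}

```text
clock: 35.1
ee_pos: [0.5148, -0.2129, 0.0696]
orientation: [180.0, -0.0, 171.8]
wrist_force: [-0.3, -0.7, -0.0]
opening: 0.33
grasp_force: 59.3
```

{"api": "drive_tool", "payload": {"delta_pos": [[0, 0, 0.4], [0, 0, 0.4], [0, 0, 0.25], [0, 0, 0.15], [0, 0, 0], [0, 0, 0]], "spin": [0, 0, 0, 0, 0, 0], "grip": [2.5, 2.5, 2.5, 2.5, 2.5, 2.5]}}

```text
clock: 35.85
ee_pos: [0.5149, -0.213, 0.0579]
orientation: [-180.0, 0.0, 171.8]
wrist_force: [-0.4, -0.8, -0.2]
opening: 0.329
grasp_force: 59.3
```

{"api": "drive_tool", "payload": {"delta_pos": [[0, 0, 0], [0, 0, 0], [0, 0, 0], [0, 0, 0], [0, 0, -2], [0, 0, -4], [0, 0, -4], [0, 0, -4], [0, 0, 0], [0, 0, 0]], "spin": [0, 0, 0, 0, 0, 0, 0, 0, -0.139, -0.14], "grip": [8.5, 8.5, 8.5, 8.5, 8.5, 8.5, 8.5, 8.5, 8.5, 8.5]}}

```text
clock: 37.1
ee_pos: [0.5151, -0.2131, 0.1983]
orientation: [-180.0, 0.0, -171.9]
wrist_force: [-0.3, 0.4, -0.7]
opening: 0.995
grasp_force: 0.0
```

```bash
python3 - <<'E'
from h import *
go(.4169,.1720,.0568,187.8)
cap('wrist','w6')
E
```

```text
now 37.1 [ 0.5151 -0.2131  0.1983] [-1.7997e+02  4.0000e-02 -1.7194e+02] | d cm [ 4.33 39.51 14.12] spin 0.005
```

View pics/w6.png

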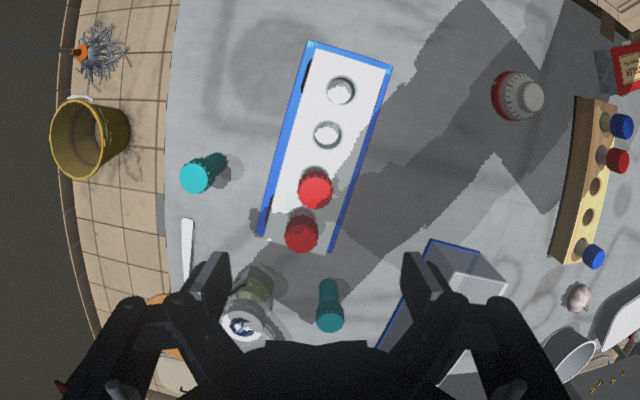

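Both reds are seated at (315,190) and (301,235). Now the last red vial.

{"api": "drive_tool", "payload": {"delta_pos": [[0.45, 3.95, 0], [0.45, 3.95, 0], [0.45, 3.95, 0], [0.45, 3.95, 0], [0.45, 3.95, 0], [0.45, 3.95, 0], [0.45, 3.95, 0], [0.45, 3.95, 0], [0.46, 3.95, 0], [0.46, 3.94, 0]], "spin": [0, 0, 0, 0, 0, 0, 0, 0, 0, 0], "grip": [8.5, 8.5, 8.5, 8.5, 8.5, 8.5, 8.5, 8.5, 8.5, 8.5]}}

```text
clock: 38.4
ee_pos: [0.416, 0.1734, 0.1978]
orientation: [-180.0, 0.0, -172.3]
wrist_force: [0.6, 0.9, 0.1]
opening: 0.995
grasp_force: 0.0
```

{"api": "drive_tool", "payload": {"delta_pos": [[0, 0, 0], [0, 0, 3.5], [0, 0, 3.5], [0, 0, 3.5], [0, 0, 2.0], [0, 0, 1.6], [0, 0, 0], [0, 0, 0], [0, 0, 0], [0, 0, 0]], "spin": [0, 0, 0, 0, 0, 0, 0, 0, 0, 0], "grip": [8.5, 8.5, 8.5, 8.5, 8.5, 8.5, 8.5, 2.5, 2.5, 2.5]}}

```text
clock: 39.65
ee_pos: [0.4168, 0.1722, 0.0572]
orientation: [180.0, 0.0, -172.2]
wrist_force: [0.2, 0.5, -0.3]
opening: 0.375
grasp_force: 0.0
```

{"api": "drive_tool", "payload": {"delta_pos": [[0, 0, 0], [0, 0, 0], [0, 0, 0], [0, 0, 0]], "spin": [0, 0, 0, 0], "grip": [2.5, 2.5, 2.5, 2.5]}}

```text
clock: 40.15
ee_pos: [0.4169, 0.1722, 0.0573]
orientation: [-180.0, 0.1, -172.2]
wrist_force: [-0.8, -1.4, 7.2]
opening: 0.335
grasp_force: 58.6
```

{"api": "drive_tool", "payload": {"delta_pos": [[0, 0, -0.5], [0, 0, -1], [0, 0, -1], [0, 0, -1], [0, 0, -2], [0, 0, -3], [0, 0, -3], [0, 0, -2], [0, 0, -1], [0, 0, 0]], "spin": [0, 0, 0, 0, 0, 0, 0, 0, 0, 0], "grip": [2.5, 2.5, 2.5, 2.5, 2.5, 2.5, 2.5, 2.5, 2.5, 2.5]}}

```text
clock: 41.4
ee_pos: [0.4167, 0.1722, 0.2021]
orientation: [180.0, 0.0, -172.2]
wrist_force: [-0.2, -0.7, 0.1]
opening: 0.333
grasp_force: 59.1
```

```bash
python3 - <<'E'
from h import *
go(.4691,-.2064,.20,171.8)
E
```

```text
now 41.4 [0.4167 0.1722 0.2021] [ 1.7999e+02  4.0000e-02 -1.7220e+02] | d cm [ -0.05 -38.22   0.2 ] spin 0.279
```

{"api": "drive_tool", "payload": {"delta_pos": [[-0.01, -3.82, 0], [-0.01, -3.82, 0], [-0.01, -3.82, 0], [-0.01, -3.82, 0], [-0.01, -3.82, 0], [0, -3.82, 0], [0, -3.82, 0], [0, -3.82, 0], [0, -3.82, 0], [0, -3.84, 0]], "spin": [0, 0, 0, 0, 0, 0, 0, 0, 0, 0], "grip": [2.5, 2.5, 2.5, 2.5, 2.5, 2.5, 2.5, 2.5, 2.5, 2.5]}}

```text
clock: 42.65
ee_pos: [0.4685, -0.2075, 0.2008]
orientation: [179.9, -0.1, -172.2]
wrist_force: [0.1, 1.5, 0.4]
opening: 0.335
grasp_force: 59.2
```

{"api": "drive_tool", "payload": {"delta_pos": [[0, 0, 0], [0, 0, 0], [0, 0, 0], [0, 0, 0]], "spin": [0.139, 0.14, 0, 0], "grip": [2.5, 2.5, 2.5, 2.5]}}

```text
clock: 43.15
ee_pos: [0.4687, -0.2063, 0.2013]
orientation: [180.0, -0.0, 172.0]
wrist_force: [0.2, -0.1, -1.1]
opening: 0.333
grasp_force: 59.2
```

```bash
python3 - <<'E'
from h import *
go(.4691,-.2064,.0575,171.8)
E
```

```text
now 43.15 [ 0.4687 -0.2063  0.2013] [ 1.7998e+02 -4.0000e-02  1.7200e+02] | d cm [-5.000e-02 -1.000e-02  1.438e+01] spin 0.004
```

{"api": "drive_tool", "payload": {"delta_pos": [[-0.04, 0, 3], [0, 0, 3], [0, 0, 2.5], [0, 0, 1.3], [0, 0, 0.8], [0, 0, 0.8], [0, 0, 0.8], [0, 0, 0.6], [0, 0, 0.4], [0, 0, 0]], "spin": [0, 0, 0, 0, 0, 0, 0, 0, 0, 0], "grip": [2.5, 2.5, 2.5, 2.5, 2.5, 2.5, 2.5, 2.5, 2.5, 2.5]}}

```text
clock: 44.4
ee_pos: [0.4692, -0.2065, 0.0696]
orientation: [180.0, -0.0, 171.8]
wrist_force: [0.9, -1.1, -0.7]
opening: 0.336
grasp_force: 59.3
```

{"api": "drive_tool", "payload": {"delta_pos": [[0, 0, 0.4], [0, 0, 0.4], [0, 0, 0.25], [0, 0, 0.15], [0, 0, 0], [0, 0, 0]], "spin": [0, 0, 0, 0, 0, 0], "grip": [2.5, 2.5, 2.5, 2.5, 2.5, 2.5]}}

```text
clock: 45.15
ee_pos: [0.4693, -0.2065, 0.0578]
orientation: [-180.0, 0.0, 171.8]
wrist_force: [-0.7, -0.3, -0.4]
opening: 0.33
grasp_force: 59.3
```

{"api": "drive_tool", "payload": {"delta_pos": [[0, 0, 0], [0, 0, 0], [0, 0, 0], [0, 0, 0], [0, 0, -2], [0, 0, -4], [0, 0, -4], [0, 0, -4], [0, 0, -4], [0, 0, 0]], "spin": [0, 0, 0, 0, 0, 0, 0, 0, 0, 0], "grip": [8.5, 8.5, 8.5, 8.5, 8.5, 8.5, 8.5, 8.5, 8.5, 8.5]}}

```text
clock: 46.4
ee_pos: [0.4703, -0.2071, 0.2403]
orientation: [-179.9, 0.2, 171.8]
wrist_force: [0.6, 0.8, -0.7]
opening: 0.992
grasp_force: 0.0
```

```bash
python3 - <<'E'
from h import *
go(.64,-.03,.24,171.8)
im=None
w=cap('wrist','w7'); t=cap('top','top2')
im=cv2.imread('pics/w7.png'); 
a=cv2.resize(cv2.imread('pics/top2.png')[107:267,232:432],None,fx=3,fy=3,interpolation=2)
b=cv2.resize(im[:,150:],(0,0),fx=.4,fy=.4)
o=np.zeros((480,800,3),np.uint8); o[:,:600]=a; o[:160,600:796]=b; cv2.imwrite('pics/c2.png',o)
E
```

```text
now 46.4 [ 0.4703 -0.2071  0.2403] [-179.89    0.24  171.82] | d cm [-14.28  19.95   0.05] spin 0.0
```

View pics/c2.png

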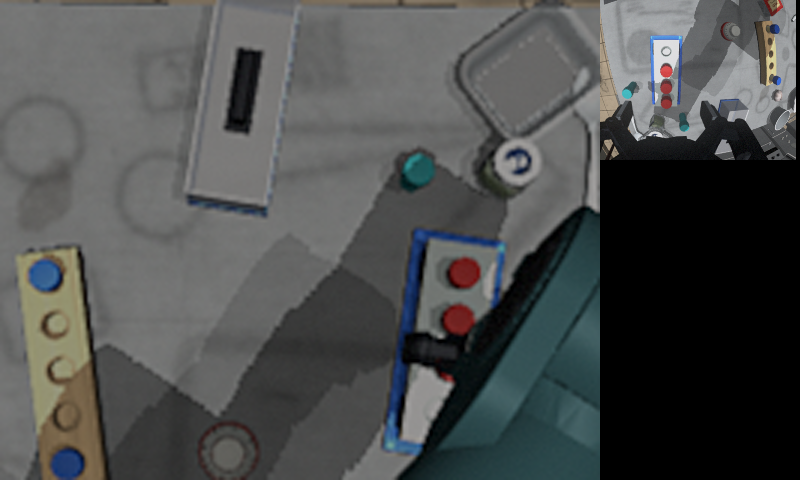

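The lid has been knocked aside: its handle centre is now at crop (243,91), which is top pixel (313,137). Everything else is in place. I'll compute its pose.

```bash
python3 - <<'E'
from h import *
t=cap('top'); q=lambda u,v,z:pos(t,232+u/3,107+v/3,z)
for p in[(243,91),(249,48),(238,132)]: print(q(*p,.117).round(4))
for p in[(216,0),(302,6),(267,210),(188,200)]: print(q(*p,.085).round(4), q(*p,0).round(3))
go(.725,-.004,.24,171.8)
E
```

```text
[ 0.7278 -0.0022  0.117 ]
[ 0.7697 -0.0076  0.117 ]
[0.6881 0.0022 0.117 ]
[0.8255 0.0252 0.085 ] [0.85  0.027 0.   ]
[ 0.8203 -0.0595  0.085 ] [ 0.844 -0.063  0.   ]
[ 0.6176 -0.0264  0.085 ] [ 0.629 -0.028  0.   ]
[0.6268 0.0505 0.085 ] [0.638 0.054 0.   ]
now 46.55 [ 0.469  -0.2063  0.237 ] [ 1.7997e+02 -6.0000e-02  1.7182e+02] | d cm [-22.46  23.67  -0.31] spin 0.0
```

{"api": "drive_tool", "payload": {"delta_pos": [[-2.7, 3, 0], [-2.7, 3, 0], [-2.7, 3, 0], [-2.7, 3, 0], [-2.7, 3, 0], [-2.7, 3, 0], [-2.7, 3, 0], [-2.7, 2.8, 0], [0, 0, 0], [0, 0, 0]], "spin": [0, 0, 0, 0, 0, 0, 0, 0, 0, 0], "grip": [8.5, 8.5, 8.5, 8.5, 8.5, 8.5, 8.5, 8.5, 8.5, 8.5]}}

```text
clock: 47.8
ee_pos: [0.7165, -0.0018, 0.2366]
orientation: [-180.0, -0.1, 171.8]
wrist_force: [0.1, -0.6, 0.0]
opening: 0.998
grasp_force: 0.0
```

```bash
python3 - <<'E'
from h import *
go(.7278,-.0022,.092,173.1)
w=cap('wrist','w8'); np.save('w8.npy',np.r_[w['xyz'],w['attitude']])
E
```

```text
now 47.8 [ 0.7165 -0.0018  0.2366] [-1.7999e+02 -1.1000e-01  1.7182e+02] | d cm [-1.15  0.13 14.46] spin -0.022
```

View pics/w8.png

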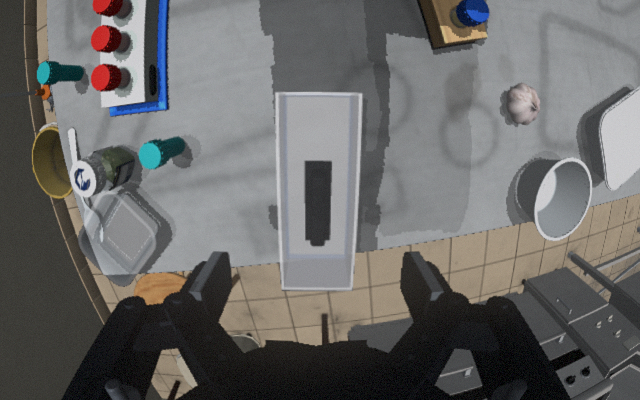

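The lid's top corners are at (276,93), (362,94), (354,290) and (283,288). The handle top runs from (318,162) to (317,239).

```bash
python3 - <<'E'
from h import *
n=np.load('w8.npy'); c=dict(eyes.capture('wrist')); c['xyz']=n[:3]; c['attitude']=n[3:]
P=[wpos(c,*p,.085)[:2] for p in[(276,93),(362,94),(354,290),(283,288)]]
print(np.round(P,4)); print('c',np.mean(P,0)); d=(P[2]+P[3]-P[0]-P[1])/2; print(np.hypot(*d),np.degrees(np.arctan2(d[1],d[0])))
a=wpos(c,318.5,162,.117);b=wpos(c,317.5,240,.117); print(a,b,(a+b)/2)
im=cv2.imread('pics/w8.png'); cv2.imwrite('pics/w8c.png',cv2.resize(im[82:302,260:375],None,fx=2.7,fy=2.7,interpolation=2))
E
```

```text
[[ 0.6265 -0.0258]
 [ 0.6386  0.054 ]
 [ 0.8506  0.0244]
 [ 0.8362 -0.0558]]
c [ 0.73796387 -0.00079343]
0.21287455386801665 -8.024411216067707
[0.69192196 0.00492044 0.117     ] [ 0.76512226 -0.00619556  0.117     ] [ 7.28522111e-01 -6.37560023e-04  1.17000000e-01]
```

View pics/w8c.png

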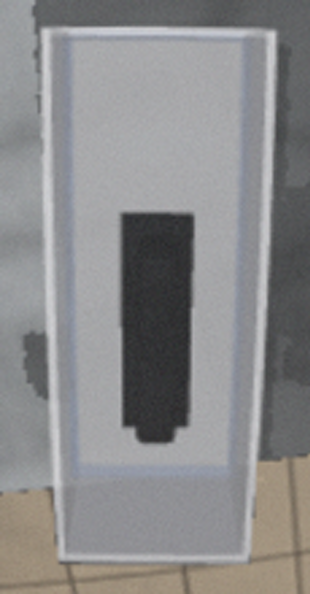

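{"api": "drive_tool", "payload": {"delta_pos": [[-1.63, 0.28, 0], [0, 0, 3], [0, 0, 3], [0, 0, 3], [0, 0, 2.5], [0, 0, 1.5], [0, 0, 1], [0, 0, 0.4], [0, 0, 0], [0, 0, 0]], "spin": [0, 0, 0, 0, 0, 0, 0, 0, 0, 0], "grip": [8.5, 8.5, 8.5, 8.5, 8.5, 8.5, 8.5, 8.5, 8.5, 8.5]}}

```text
clock: 49.15
ee_pos: [0.7338, -0.0012, 0.0944]
orientation: [180.0, 0.1, 171.8]
wrist_force: [0.8, 0.1, 0.2]
opening: 0.996
grasp_force: 0.0
```

{"api": "drive_tool", "payload": {"delta_pos": [[0, 0, 0], [0, 0, 0], [0, 0, 0], [0, 0, 0], [0, 0, 0], [0, 0, 0], [0, 0, 0], [0, 0, 0]], "spin": [0, 0, 0, 0, 0, 0, 0, 0], "grip": [1, 1, 1, 1, 1, 1, 1, 1]}}

```text
clock: 50.15
ee_pos: [0.7334, -0.0012, 0.0937]
orientation: [-180.0, -0.0, 171.8]
wrist_force: [0.1, -1.5, -0.3]
opening: 0.153
grasp_force: 62.5
```

{"api": "drive_tool", "payload": {"delta_pos": [[0, 0, -0.5], [0, 0, -1], [0, 0, -1], [0, 0, -1], [0, 0, -1.5], [0, 0, -2], [0, 0, -2], [0, 0, -2], [0, 0, -2], [0, 0, 0]], "spin": [0, 0, 0, 0, 0, 0, 0, 0, 0, 0], "grip": [1, 1, 1, 1, 1, 1, 1, 1, 1, 1]}}

```text
clock: 51.4
ee_pos: [0.7341, -0.0013, 0.2257]
orientation: [180.0, 0.2, 171.8]
wrist_force: [0.4, 0.3, -3.0]
opening: 0.149
grasp_force: 62.2
```

```bash
python3 - <<'E'
from h import *
go(.4925,-.2093,.225,171.8)
w=cap('wrist','w9'); np.save('w9.npy',np.r_[w['xyz'],w['attitude']]); cap('side','s9')
a=cv2.imread('pics/w9.png')[:,170:470]; b=cv2.imread('pics/s9.png')[100:350,200:500]
o=np.zeros((400,600,3),np.uint8); o[:,:300]=a; o[:250,300:]=b; cv2.imwrite('pics/c9.png',cv2.resize(o,None,fx=1.33,fy=1.33,interpolation=2))
E
```

```text
now 51.4 [ 0.7341 -0.0013  0.2257] [179.99   0.18 171.82] | d cm [ 20.96 -24.03   0.  ] spin 0.0
```

View pics/c9.png

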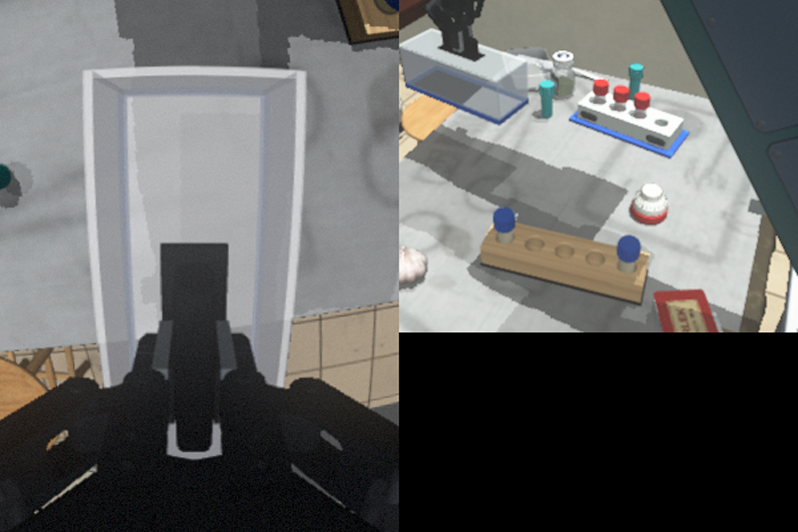

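The lid is lifted with its near top corners at (234,52) and (399,52). I'll work out its offset from the tool.

```bash
python3 - <<'E'
from h import *
n=np.load('w9.npy'); c=dict(eyes.capture('wrist')); c['xyz']=n[:3]; c['attitude']=n[3:]
K=c['camera_matrix']; print(n)
z=.217
a,b=wpos(c,234.5,53.5,z),wpos(c,399,53.5,z); print(a,b,np.hypot(*(b-a)[:2]))
T=np.array([.7341,-.0013]); th=np.radians(-8.2); e=np.array([np.cos(th),np.sin(th)]); l=np.array([-e[1],e[0]])
m=(a+b)[:2]/2-T; print('near edge along',m@e,'lat',m@l,'center off along',m@e+.108)
h=wpos(c,315.5,183.5,.217)[:2]-T; print('handle near base',h@e,h@l); h=wpos(c,315.5,183.5,.249)[:2]-T; print('top',h@e)
E
```

```text
[6.56350036e-01 1.06430383e-02 3.67924316e-01 1.61929170e+02
 7.44626406e-03 8.19199485e+01]
[ 0.62707516 -0.02505136  0.217     ] [0.63822939 0.0541515  0.217     ] 0.07998443189583712
near edge along -0.10267122606643066 lat 0.0012186423887047576 center off along 0.005328773933569342
handle near base -0.03645456246676156 0.0007231290663529049
top -0.04540292600984678
```

{"api": "drive_tool", "payload": {"delta_pos": [[2.13, -2.41, 0], [2.13, -2.41, 0], [2.13, -2.41, 0], [2.13, -2.41, 0], [2.13, -2.41, 0], [2.14, -2.41, 0], [2.14, -2.41, 0], [2.14, -2.41, 0], [2.14, -2.4, 0], [2.14, -2.4, 0]], "spin": [0, 0, 0, 0, 0, 0, 0, 0, 0, 0], "grip": [1, 1, 1, 1, 1, 1, 1, 1, 1, 1]}}

```text
clock: 52.8
ee_pos: [0.4866, -0.2095, 0.2231]
orientation: [180.0, -0.1, 171.8]
wrist_force: [-0.4, -1.8, -2.7]
opening: 0.146
grasp_force: 62.2
```

{"api": "drive_tool", "payload": {"delta_pos": [[0, 0, 0], [0, 0, 0], [0, 0, 1.5], [0, 0, 1], [0, 0, 0], [0, 0, 0]], "spin": [0, 0, 0, 0, 0, 0], "grip": [1, 1, 1, 1, 1, 1]}}

```text
clock: 53.55
ee_pos: [0.4881, -0.2091, 0.199]
orientation: [-180.0, 0.0, 171.8]
wrist_force: [0.2, 0.5, -3.8]
opening: 0.153
grasp_force: 62.1
```

```bash
python3 - <<'E'
from h import *
go(.4885,-.2092,.1017,171.8)
w=cap('wrist','w10'); np.save('w10.npy',np.r_[w['xyz'],w['attitude']]); cap('side','s10')
a=cv2.resize(cv2.imread('pics/w10.png')[20:300,205:435],None,fx=2,fy=2,interpolation=2); b=cv2.imread('pics/s10.png')[90:290,270:470]
o=np.zeros((560,800,3),np.uint8); o[:,:460]=a; o[:340,460:]=cv2.resize(b,(340,340),interpolation=2); cv2.imwrite('pics/c10.png',o)
E
```

```text
now 53.55 [ 0.4881 -0.2091  0.199 ] [-1.7999e+02  1.0000e-02  1.7183e+02] | d cm [-0.04 -0.01  9.73] spin 0.001
```

View pics/c10.png

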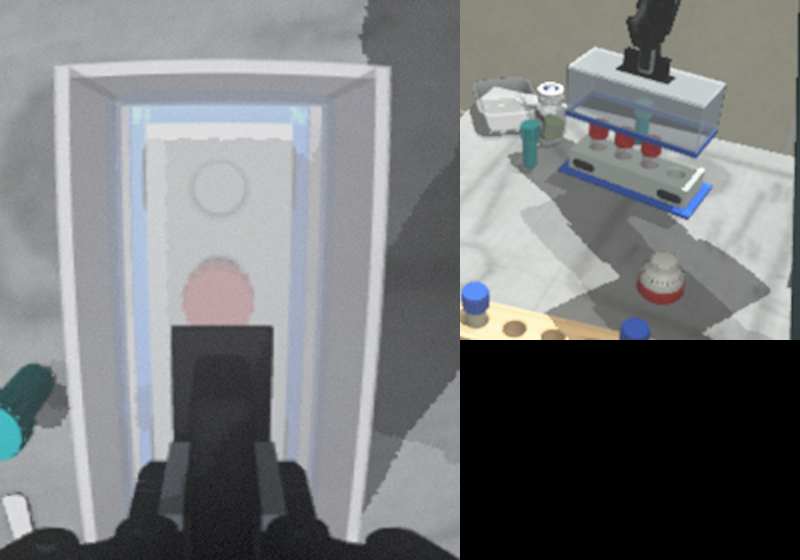

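```bash
python3 - <<'E'
from h import *
n=np.load('w10.npy'); c=dict(eyes.capture('wrist')); c['xyz']=n[:3]; c['attitude']=n[3:]
T=np.array([.4881,-.2091]); th=np.radians(-8.2); e=np.array([np.cos(th),np.sin(th)]); l=np.array([-e[1],e[0]])
for nm,p,q,z,L in[('lidtop',(232.5,53.5),(400,53.5),.190,.108),('block',(278.5,82),(352.5,82),.041,.102),('flange',(268,73),(365,73),.008,.115),('hole',(314.5,113.5),(314.5,113.5),.041,.069),('lidbot',(262,69.5),(368,69.5),.105,.108)]:
    a,b=wpos(c,*p,z),wpos(c,*q,z); m=(a+b)[:2]/2-T; print(nm,'w',np.hypot(*(b-a)[:2]).round(4),'along c',(m@e+L).round(4),'lat',(m@l).round(4))
im=cv2.imread('pics/w10.png'); cv2.imwrite('pics/w10c.png',cv2.resize(im[45:100,225:410],None,fx=4.2,fy=4.2,interpolation=2))
E
```

```text
lidtop w 0.0819 along c 0.0052 lat 0.0009
block w 0.0706 along c 0.0058 lat 0.0004
flange w 0.1029 along c 0.0066 lat 0.0015
hole w 0.0 along c 0.0039 lat -0.0004
lidbot w 0.0798 along c 0.0055 lat 0.0001
```

View pics/w10c.png

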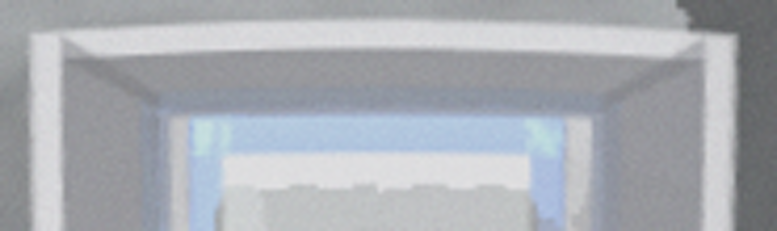

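The lid and box line up within about 1 mm. I've now viewed 17 pictures, more than the 14 allowed, so I'll view no more and work from numbers. Lowering next.

{"api": "drive_tool", "payload": {"delta_pos": [[-0.03, 0, 2], [0, 0, 2], [0, 0, 1.5], [0, 0, 0.5], [0, 0, 0.5], [0, 0, 0.5], [0, 0, 0.3], [0, 0, 0]], "spin": [0, 0, 0, 0, 0, 0, 0, 0], "grip": [1, 1, 1, 1, 1, 1, 1, 1]}}

```text
clock: 54.7
ee_pos: [0.4881, -0.2092, 0.1257]
orientation: [180.0, -0.0, 171.8]
wrist_force: [0.5, -0.2, -2.7]
opening: 0.148
grasp_force: 62.1
```

Edge 9 mm below the block top, no contact force: it is over the block. Continue.

{"api": "drive_tool", "payload": {"delta_pos": [[0, 0, 0.4], [0, 0, 0.4], [0, 0, 0.3], [0, 0, 0.3], [0, 0, 0.2], [0, 0, 0]], "spin": [0, 0, 0, 0, 0, 0], "grip": [1, 1, 1, 1, 1, 1]}}

```text
clock: 55.45
ee_pos: [0.4882, -0.2092, 0.1095]
orientation: [180.0, -0.0, 171.8]
wrist_force: [1.6, -3.1, -5.3]
opening: 0.147
grasp_force: 61.9
```

{"api": "drive_tool", "payload": {"delta_pos": [[0, 0, 0.3], [0, 0, 0.2], [0, 0, 0.1], [0, 0, 0.1], [0, 0, 0], [0, 0, 0]], "spin": [0, 0, 0, 0, 0, 0], "grip": [1, 1, 1, 1, 1, 1]}}

```text
clock: 56.2
ee_pos: [0.4881, -0.2092, 0.1027]
orientation: [180.0, -0.0, 171.8]
wrist_force: [0.6, -2.4, -2.0]
opening: 0.15
grasp_force: 62.4
```

{"api": "drive_tool", "payload": {"delta_pos": [[0, 0, 0.1], [0, 0, 0.05], [0, 0, 0.05], [0, 0, 0]], "spin": [0, 0, 0, 0], "grip": [1, 1, 1, 1]}}

```text
clock: 56.7
ee_pos: [0.4881, -0.2097, 0.1016]
orientation: [-179.9, 0.0, 171.8]
wrist_force: [-6.0, -5.6, 14.2]
opening: 0.148
grasp_force: 64.6
```

The lid is on the flange at TCP z 0.1016 (expected 0.1017). I'll release it, then verify by touching the handle top with shut fingers (home is 0.125).

{"api": "drive_tool", "payload": {"delta_pos": [[0, 0, -0.05], [0, 0, 0], [0, 0, 0], [0, 0, 0], [0, 0, 0], [0, 0, 0], [0, 0, -2], [0, 0, -3], [0, 0, 0], [0, 0, 0]], "spin": [0, 0, 0, 0, 0, 0, 0, 0, 0, 0], "grip": [2.5, 4, 6, 8.5, 8.5, 8.5, 8.5, 8.5, 8.5, 8.5]}}

```text
clock: 57.95
ee_pos: [0.488, -0.2091, 0.1508]
orientation: [180.0, -0.0, 171.8]
wrist_force: [0.1, 0.3, -0.5]
opening: 0.995
grasp_force: 0.0
```

{"api": "drive_tool", "payload": {"delta_pos": [[-0.35, 0, 0], [0, 0, 0], [0, 0, 0], [0, 0, 0], [0, 0, 0], [0, 0, 0], [0, 0, 0], [0, 0, 1.2], [0, 0, 0.5], [0, 0, 0]], "spin": [0, 0, 0, 0, 0, 0, 0, 0, 0, 0], "grip": [0, 0, 0, 0, 0, 0, 0, 0, 0, 0]}}

```text
clock: 59.2
ee_pos: [0.4913, -0.2095, 0.1336]
orientation: [180.0, -0.1, 171.8]
wrist_force: [-0.1, 0.3, -0.0]
opening: 0.001
grasp_force: 0.0
```

{"api": "drive_tool", "payload": {"delta_pos": [[0, 0, 0.3], [0, 0, 0.2], [0, 0, 0.1], [0, 0, 0.1], [0, 0, 0.1], [0, 0, 0]], "spin": [0, 0, 0, 0, 0, 0], "grip": [0, 0, 0, 0, 0, 0]}}

```text
clock: 59.95
ee_pos: [0.4916, -0.2097, 0.1262]
orientation: [180.0, -0.0, 171.8]
wrist_force: [-0.7, 0.1, -0.4]
opening: 0.002
grasp_force: 0.0
```

{"api": "drive_tool", "payload": {"delta_pos": [[0, 0, 0.1], [0, 0, 0.1], [0, 0, 0.05], [0, 0, 0]], "spin": [0, 0, 0, 0], "grip": [0, 0, 0, 0]}}

```text
clock: 60.45
ee_pos: [0.4917, -0.2104, 0.125]
orientation: [-179.9, 0.1, 171.8]
wrist_force: [-6.3, -2.1, 17.5]
opening: -0.001
grasp_force: 8.9
```

{"api": "drive_tool", "payload": {"delta_pos": [[0, 0, -1], [0, 0, -3], [0, 0, -4], [0, 0, -4], [3, 0, 0], [3, 0, 0], [0, 0, 0], [0, 0, 0]], "spin": [0, 0, 0, 0, 0, 0, 0, 0], "grip": [0, 0, 0, 0, 0, 0, 0, 0]}}

```text
clock: 61.45
ee_pos: [0.4327, -0.2014, 0.244]
orientation: [-180.0, 0.0, 171.8]
wrist_force: [-0.4, 0.3, 0.4]
opening: 0.001
grasp_force: 0.0
```

```bash
python3 - <<'E'
from h import *
im=cv2.cvtColor(np.asarray(cap('side')['pixels'],np.uint8),cv2.COLOR_RGB2BGR);h=cv2.cvtColor(im,40); s=cap('side')
# rack blue caps: compare with expected cap-centre projections
m=((h[...,0]>100)&(h[...,0]<125)&(h[...,1]>140)&(h[...,2]>60)).astype(np.uint8)
_,_,st,ce=cv2.connectedComponentsWithStats(m)
print([(k.round(1),q[4]) for q,k in zip(st[1:],ce[1:]) if q[4]>60]); print([proj(s,[x,y,.08]).round(1) for x,y in((.5542,.1908),(.3713,.166))])
print(ctrl.sign_off())
E
```

```text
[(array([388.7, 206.8]), np.int32(215)), (array([278.3, 261.3]), np.int32(129)), (array([373.1, 283. ]), np.int32(142))]
[array([277.3, 262.9]), array([371.8, 285. ])]
the job is handed in; nothing more can be done
None
```

Job handed in at about 61 s: both blue vials are in the rack, all three reds are in the box, and the cover is pressed home (handle top measured at 125 mm, as expected; level not measured separately), but I viewed 17 pictures against the limit of 14.

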